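# Make up a shoe-repair order: cartons on the carrier board, tins and jar on the scale

## Robot

A 6-joint arm with a two-finger parallel gripper is mounted at the origin on the work surface. World frame = base frame: x ahead of the robot, y to its left, z up, the work surface at z = 0. Lengths are in m, angles in rad, forces in N, time in s.
With the tool pointing down it reaches from about 0.25 to 0.775 m from the base axis. Payload 4 kg.
Tool frame: the origin (TCP) lies at the very end of the fingers, on their centre line; the grasp point (between the pads) lies 19 mm behind it; z points along the fingers, y is the line along which they close (so a half turn about z gives the same grasp; the last joint's range is limited). The gripper opens to 85 mm and grips with 20 to 120 N. Pads are 22 mm wide; open, the fingers measure 114 mm over their backs; the gripper's body (76 mm by 85 mm) begins 54 mm behind the grasp point. The pads swing forward as they close: fully open they stand 13 mm farther back than shut.
Start: joints at [1.242, 0.087, 1.371, -0, 1.684, -0.103], TCP at [0.123, 0.536, 0.231] pointing down, gripper open.
Joint ranges: [-3.1, 3.1], [-0.76, 2.03], [0.27, 2.55], [-1.08, 4.22], [0.17, 2.65], [-2.57, 2.57]. Speed limits (rad/s): [2.79, 2.79, 3.14, 3.14, 3.14, 3.14].

## Interface

Orientations are given as a unit quaternion [x, y, z, w].
In Python, from bench import robot, grab_frame, masks_of gives the robot as it stands.
- The arm moves only by the tool move_arm, never from a script. Its argument "motion" is a list of rows, each a list of 6 numbers: the shift along the tool's x, y, z scaled (see below), then the turn, a rotation vector about the tool's x, y, z scaled (see below). In form: [[dx, dy, dz, wx, wy, wz], ...]. A call has 1 to 12 rows; each row is the pose to reach, as a shift and turn from the pose commanded when the call began, along the tool's axes at that moment, turning the shorter way round; what a row does not reach only later rows make up. The controller multiplies each number of a shift by 0.3 m and each number of a turn by 360 degrees. A row lasts 1/10 s, in which the tool goes at most 50 mm and 8.59 degrees, less where a joint would pass 70% of its speed; a pose out of reach is approached as far as the arm can. A call with a number of a shift or a turn outside -1 to 1 is refused whole. A call with a gripper value outside its range is refused whole. "gripper" is the closure, from 0 (fully open) to 1 (shut), set as the call begins (left out, the last holds). The fingers move at their own pace and stop on an object; "squeeze" is the grip in N (left out, the last holds). Time passes only in rows, so rows that repeat a pose let the fingers close. It gives the time, the measured TCP pose, the force, the opening and the grip force at its end, in the units of the state.
- robot.sense(): the state, without advancing time (a new reading comes with each control period).
- grab_frame(name): name is "scene" or "top" or "wrist"; returns a dict with "color" (400x640x3 uint8, blue, green, red), "fovy" (degrees; the focal length in pixels is half the picture's height over the tangent of half this angle, whatever the lens; pixels are square), "cx", "cy" (the principal point, pixels), "rvec" (rotation vector, rad) and "tvec" (3), from world to camera coordinates, as OpenCV has them. Camera axes: x right, y down, z forward; pixel columns grow to the right and rows downward; lengths in m; the calibration is good to about 2 mm. The wrist camera is an equidistant fisheye: a pixel r from the principal point sees the ray r / f radians off the axis. A picture is of the moment at which its call begins. There is no depth.
- robot.hand_in(): hands the job in; it is judged then, once.
Trained networks look in a picture, given as the dict that the camera call returned (one of the last four; its "shot" number tells which), for a name from the list of things; names that differ only in an ending like _2 or _b are one class to them, and where a whole thing is asked for, a point or a joint stands for the part that bears it (a point fixed in the world has none). Each returns a list of dicts, best first, with "conf" (0 to 1); they miss things now and then, are a little off and sometimes report something else, mostly with a low value. They report only what shows in the picture. A call takes as long as a camera call. They do not tell look-alikes from the thing itself.
- masks_of(label, picture): "mask" (400x640 bool, what is visible of it) and "uv" ([column, row] in pixels, amid what is visible of it).
The state is a dict: "time_s": time; "joint_positions": joint angles; "qd": joint speeds; "effort": joint torques, N m; "tool_pos": TCP position; "tcp_rot": TCP orientation; "ft_force": force on the tool from outside, world axes, zero at the start; "moment": the same for the moment, N m; "opening": finger opening in m; "grip_force": force on a finger pad.
Only numpy, scipy, OpenCV 4.12 (cv2) and the standard library are available. Lean on these libraries where they do the work, as an engineer would, in place of code of your own. Each camera call takes 0.05 s, during which the arm holds its last target. There are 200 camera calls.

## Task

Make up this order in two stacks. On the wooden carrier board put the long carton and on top of it the short one, both centred and with their length in line with the board's; on the scale's pan put the wide tin, on it the jar, and the small tin on top, each upright and centred on the one below. Leave the bottle, the thread spool and the rubber heel standing where they are.

Things in the scene. Friction and masses are not known exactly. Their poses are not given: they have to be found in the camera images.
- long_carton: The larger closed brown cardboard carton, 130 (x) x 66 (y) x 45 (z) mm, about 0.3 kg, lying flat. Origin: centre of its underside; x is its length, z up. A half turn about z makes no difference.
- short_carton: The smaller closed brown cardboard carton, 86 (x) x 54 (y) x 38 (z) mm, about 0.15 kg, lying flat. Origin: centre of its underside; x is its length, z up. A half turn about z makes no difference.
- wide_tin: Wide flat round steel polish tin, 68 mm across, 24 mm high, flat top, about 0.12 kg. The lower 13 mm is 1 mm smaller in radius than the lid. Origin: centre of its underside, z up.
- cream_jar: Squat round white jar with a flat black screw lid, 50 mm across (lid 49 mm), 44 mm high, about 0.12 kg. Origin: centre of its underside, z up.
- small_tin: Small round steel tin, 36 mm across, 18 mm high, flat top, about 0.04 kg. The lower 10 mm is 1 mm smaller in radius than the lid. Origin: centre of its underside, z up.
- board: Fixed slatted carrier board of pale wood, like a tiny pallet, 160 (x) x 104 (y) mm, top 18 mm above the bench. Origin: centre of its underside (on the bench); x is its length, z up. Target for the cartons.
- pan (a point): Centre of the top face of the bench scale's round steel pan (110 mm across, 34 mm above the bench). The scale is fixed; its grey housing is 160 x 120 mm and 26 mm high, reaching 98 mm from this point towards its display (-x of this frame) and 62 mm the other way; the pan does not move. Target for the tins and jar. z up.
- dressing_bottle: White bottle with a black cap, 46 mm across, 135 mm tall, standing among the goods; not to be disturbed. Origin: centre of its underside.
- thread_spool: Small wooden spool of grey thread standing on end, 28 mm across, 38 mm tall; not to be disturbed. Origin: centre of its underside.
- heel_block: Black rubber heel, D-shaped, about 33 x 30 mm, 22 mm high; not to be disturbed. Origin: near the centre of its underside.
Mind the look-alikes: they are no part of the job. What is meant by the cream_jar is not red, and is the larger of those in its own colour.

How it is judged:
At the end, for the whole second after the job is handed in: Each thing rests flat on the one named below it, centred within 15 mm (long carton on board, wide tin on pan) or 12 mm (short carton, jar, small tin), seated within 4 mm in height, tilted under 0.1 rad; cartons in line with what is below within 0.2 rad; all at rest (horizontal distance between long_carton and board below 0.015 m and z of long_carton in the frame of board between 0.014 and 0.022 m and angle between each of long_carton, short_carton, wide_tin, cream_jar, small_tin's own z axis and vertical below 0.1 rad and linear speed of each of long_carton, short_carton, wide_tin, cream_jar, small_tin below 0.02 m/s and angular speed of each of long_carton, short_carton, wide_tin, cream_jar, small_tin below 0.2 rad/s and angle between the x axis of long_carton and the x axis of board, either way round below 0.2 rad and horizontal distance between short_carton and long_carton below 0.012 m and z of short_carton in the frame of long_carton between 0.041 and 0.049 m and angle between the x axis of short_carton and the x axis of long_carton, either way round below 0.2 rad and horizontal distance between wide_tin and pan below 0.015 m and z of wide_tin in the frame of pan between -0.004 and 0.004 m and horizontal distance between cream_jar and wide_tin below 0.012 m and z of cream_jar in the frame of wide_tin between 0.02 and 0.028 m and horizontal distance between small_tin and cream_jar below 0.012 m and z of small_tin in the frame of cream_jar between 0.04 and 0.048 m); the robot touches nothing.
It fails at once if the dressing bottle is shifted more than 20 mm or tipped (distance of dressing_bottle from where it was at the start of the episode above 0.02 m or angle between dressing_bottle's own z axis and vertical above 0.35 rad).
It fails at once if the thread spool is shifted more than 20 mm or tipped (distance of thread_spool from where it was at the start of the episode above 0.02 m or angle between thread_spool's own z axis and vertical above 0.35 rad).
It fails at once if the rubber heel is shifted more than 20 mm or tipped (distance of heel_block from where it was at the start of the episode above 0.02 m or angle between heel_block's own z axis and vertical above 0.35 rad).
It also fails if it takes over 128 s, if anything falls off the work surface, if the arm or the gripper's body presses on something with over 40 N, if the wrist force passes 120 N, or if a joint passes its speed limit or range.

## Working session

There is one attempt and no reset: what is moved stays moved. The work goes in short steps, Python scripts to look and compute and a tool call to move; the robot and the scene stay as the last step left them, time stands still between calls to the robot, and variables do not carry over. Pictures are saved under pics/ and viewed, at most 14 in all, crops included, and the job is handed in when it is done.

Besides the shell and the picture viewer there is one more tool, called after "Call:" as a command line: name --pt "numbers of a row" for each row, then --argument value for the rest. move_arm: Moves the arm, as the interface text tells. Its arguments: {"type":"object","properties":{"motion":{"type":"array","items":{"type":"array","items":{"type":"number","minimum":-1,"maximum":1}}},"gripper":{"type":"number"},"squeeze":{"type":"number"}},"required":["motion"]}

```bash
mkdir -p pics; ls
cat > h.py <<'E'
import numpy as np, cv2
from bench import robot, grab_frame, masks_of
def K(p):
    f=200/np.tan(np.radians(p["fovy"])/2); return f
def ray(p,uv,fish=False):
    f=K(p); R,_=cv2.Rodrigues(np.array(p["rvec"],float)); t=np.array(p["tvec"],float).ravel()
    d=(np.atleast_2d(uv).astype(float)-[p["cx"],p["cy"]])/f
    if fish:
        r=np.linalg.norm(d,axis=1,keepdims=True)+1e-12
        v=np.hstack([d/r*np.sin(r),np.cos(r)])
    else: v=np.hstack([d,np.ones((len(d),1))])
    return -R.T@t, v@R
def onz(p,uv,z,fish=False):
    c,v=ray(p,uv,fish); return (c+v*((z-c[2])/v[:,2:]))[:,:2]
E
python3 - <<'E'
from h import *
for n in("scene","top"):
    p=grab_frame(n); cv2.imwrite(f"pics/{n}0.png",p["color"])
    c,_=ray(p,[0,0]); print(n,c,p["fovy"])
    for l in "long_carton short_carton wide_tin cream_jar small_tin board pan dressing_bottle thread_spool heel_block".split():
        try:
            for m in masks_of(l,p):
                if m["conf"]>.2: print(l,round(m["conf"],2),np.round(m["uv"]),m["mask"].sum(), np.round(onz(p,m["uv"],.03),3))
        except Exception as e: print(l,e)
print(robot.sense())
E
```

```text
pics
scene [1.40554757 0.33834852 0.59920295] 51.60482924936531
long_carton 0.89 [225. 205.] 1040 [[ 0.652 -0.212]]
short_carton 0.6 [484. 224.] 1077 [[0.518 0.414]]
wide_tin 0.86 [188. 176.] 325 [[ 0.552 -0.398]]
wide_tin 0.3 [281. 202.] 130 [[ 0.593 -0.079]]
cream_jar 0.73 [252. 232.] 277 [[ 0.733 -0.087]]
cream_jar 0.69 [290. 227.] 480 [[ 0.683 -0.012]]
cream_jar 0.67 [332. 229.] 496 [[0.659 0.084]]
small_tin 0.45 [383. 239.] 183 [[0.656 0.204]]
board 0.8 [402. 206.] 1482 [[0.505 0.217]]
pan 0.57 [264. 174.] 1317 [[ 0.467 -0.194]]
dressing_bottle 0.72 [324. 177.] 711 [[ 0.426 -0.022]]
thread_spool 0.56 [350. 212.] 199 [[0.573 0.101]]
heel_block 0.58 [282. 202.] 145 [[ 0.589 -0.077]]
top [0.42774794 0.01041    1.08629832] 49.90652957040548
long_carton 0.95 [416. 176.] 1601 [[ 0.628 -0.221]]
short_carton 0.73 [494. 221.] 657 [[ 0.518 -0.411]]
short_carton 0.64 [160. 220.] 940 [[0.509 0.412]]
wide_tin 0.95 [495. 222.] 655 [[ 0.517 -0.413]]
cream_jar 0.72 [289. 164.] 372 [[0.656 0.097]]
cream_jar 0.67 [332. 159.] 374 [[ 0.669 -0.011]]
cream_jar 0.62 [365. 145.] 202 [[ 0.706 -0.094]]
s
[... 255 characters left out ...]
oint_positions': array([ 1.24187124e+00,  8.72014800e-02,  1.37073233e+00,  2.80854093e-05,
        1.68355441e+00, -1.03111552e-01]), 'qd': array([-3.39364917e-05, -7.74142585e-04, -5.79522486e-04, -1.60117807e-03,
        3.82362049e-04, -7.03041632e-04]), 'effort': array([ 2.41996158e-04, -3.51754510e+01, -3.13459718e+01, -2.96019216e-04,
        8.79929412e-04, -4.13051524e-06]), 'tool_pos': array([0.12315293, 0.53605536, 0.23132365]), 'tcp_rot': array([ 1.12665463e-01,  9.93632976e-01,  5.39934275e-05, -2.43701441e-06]), 'ft_force': array([ 0.15353932, -0.02698238, -0.54054316]), 'moment': array([ 0.07529694, -0.03807894,  0.02492396]), 'grip_force': 0.0, 'opening': 0.08561590108635966}
```

Run:
```python
import cv2
a=cv2.imread("pics/top0.png");cv2.imwrite("pics/top0c.png",cv2.resize(a[100:330,130:530],None,fx=2,fy=2,interpolation=cv2.INTER_CUBIC))
a=cv2.imread("pics/scene0.png");cv2.imwrite("pics/jars.png",cv2.resize(a[130:270,150:550],None,fx=2,fy=2,interpolation=cv2.INTER_CUBIC))
```

```text
(no output)
```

View pics/top0c.png

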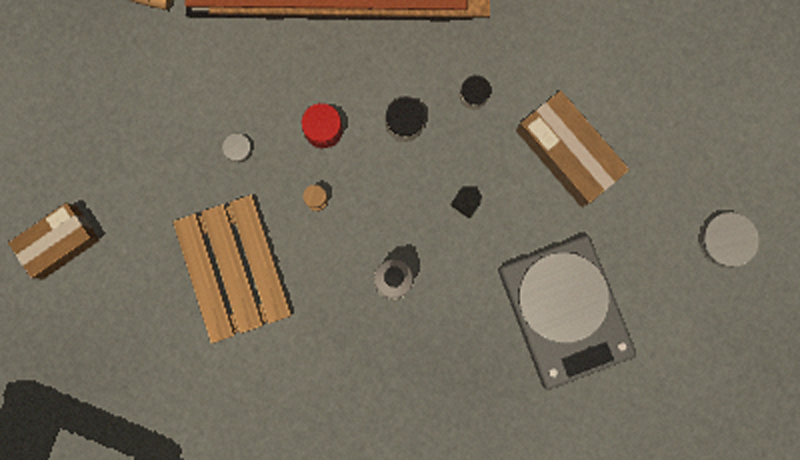

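View pics/jars.png

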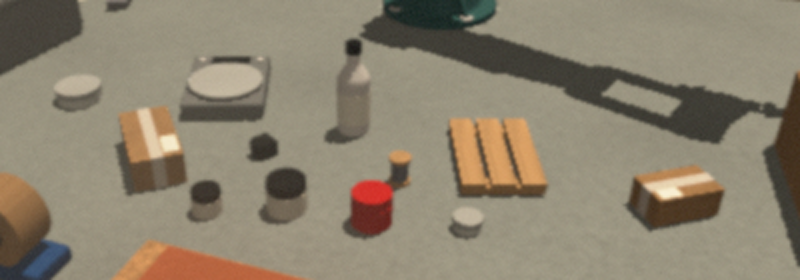

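The jar candidates in the top frame are (289,164), which is red, (332,159), white with a black lid and large, and (365,145), white with a black lid and small. The larger white one at (332,159) is the cream_jar, and the enlarged scene crop confirms it at (286,194). Next I'll fit the poses by silhouette in both views.

```bash
cat >> h.py <<'E'
from scipy.optimize import minimize
DIM=dict(long_carton=(.13,.066,.045),short_carton=(.086,.054,.038),board=(.16,.104,.018),pan=(.16,.12,.026),
 wide_tin=(.034,.024),cream_jar=(.025,.044),small_tin=(.018,.018),dressing_bottle=(.023,.135),thread_spool=(.014,.038))
def proj(p,X,fish=False):
    R,_=cv2.Rodrigues(np.array(p["rvec"],float)); c=X@R.T+np.array(p["tvec"],float).ravel(); f=K(p)
    if fish:
        s=np.linalg.norm(c[:,:2],axis=1); th=np.arctan2(s,c[:,2]); d=c[:,:2]/s[:,None]*th[:,None]
    else: d=c[:,:2]/c[:,2:]
    return d*f+[p["cx"],p["cy"]]
def model(l,q,z0=0):
    D=DIM[l]
    if len(D)==3:
        a,b,h=D; g=np.linspace(-.5,.5,9)
        e=np.array([[s,t] for s in g for t in g if abs(s)==.5 or abs(t)==.5])*[a,b]
        c,s=np.cos(q[2]),np.sin(q[2]); e=e@np.array([[c,s],[-s,c]])
    else:
        r,h=D; t=np.linspace(0,2*np.pi,40); e=np.c_[np.cos(t),np.sin(t)]*r
    e=e+q[:2]
    return np.vstack([np.c_[e,np.full(len(e),z)] for z in(z0,z0+h)])
def sil(p,X,fish=False):
    S=4; u=proj(p,X,fish)
    im=np.zeros((400,640),np.uint8); h=cv2.convexHull(np.float32(u))
    cv2.fillPoly(im,[np.int32(np.round(h*16))],255,cv2.LINE_AA,4); return im/255.
def fit(l,views,q0,z0=0):
    """views: (picture,mask,fish)"""
    def cost(q):
        c=0
        for p,m,f in views:
            s=sil(p,model(l,q,z0),f); c+=1-np.minimum(s,m).sum()/np.maximum(s,m).sum()
        return c/len(views)
    n=3 if len(DIM[l])==3 else 2
    st=[np.r_[q0[:2],y] for y in np.arange(0,np.pi,np.pi/6)] if n==3 and len(q0)<3 else [np.array(q0[:n],float)]
    best=None
    for s in st:
        sx=np.vstack([s]+[s+np.eye(n)[i]*([.012,.012,.25][i]) for i in range(n)])
        r=minimize(cost,s,method="Nelder-Mead",options=dict(initial_simplex=sx,xatol=2e-4,fatol=1e-4))
        if best is None or r.fun<best.fun: best=r
    return best.x,1-best.fun
def hullmask(m):
    c,_=cv2.findContours(m.astype(np.uint8),0,1); c=max(c,key=cv2.contourArea)
    im=np.zeros(m.shape,np.uint8); cv2.fillConvexPoly(im,cv2.convexHull(c),1); return im.astype(float)
E
python3 - <<'E'
from h import *
P={n:grab_frame(n) for n in("scene","top")}
W=dict(long_carton=((225,205),(416,176)),short_carton=((484,224),(160,220)),wide_tin=((188,176),(495,222)),cream_jar=((290,227),(332,159)),
small_tin=((383,239),(248,173)),board=((402,206),(246,235)),pan=((264,174),(412,258)),dressing_bottle=((324,177),(327,241)),thread_spool=((350,212),(288,197)))
for l,(us,ut) in W.items():
    V=[]
    for n,u in(("scene",us),("top",ut)):
        c=[m for m in masks_of(l,P[n]) if np.hypot(*(np.array(m["uv"])-u))<8]
        if c: V.append((P[n],hullmask(c[0]["mask"]),False))
    z=DIM[l][-1]; q0=onz(P["top"],ut,z*.8)[0]
    for nm,v in(("both",V),("top",V[-1:]),("scene",V[:1])):
        q,i=fit(l,v,q0); print(l,nm,len(v),np.round(q,4),round(i,3))
# pan circle: bright
p=P["top"]; g=p["color"].astype(int).min(2); im=np.zeros_like(g)
roi=g[222:280,375:440]; _,b=cv2.threshold(roi.astype(np.uint8),0,1,cv2.THRESH_OTSU)
n,lab,st,ce=cv2.connectedComponentsWithStats(b); k=1+np.argmax(st[1:,4]); print("pan",st[k],onz(p,ce[k]+[375,222],.034))
E
```

```text
long_carton both 2 [ 0.634  -0.2219  0.6968] 0.921
long_carton top 1 [ 0.6358 -0.2202  0.7119] 0.927
long_carton scene 1 [ 0.6328 -0.2244  0.6735] 0.935
short_carton both 1 [0.5107 0.4209 2.2124] 0.942
short_carton top 1 [0.5107 0.4209 2.2124] 0.942
short_carton scene 1 [0.5107 0.4209 2.2124] 0.942
wide_tin both 1 [ 0.524  -0.4176] 0.911
wide_tin top 1 [ 0.524  -0.4176] 0.911
wide_tin scene 1 [ 0.524  -0.4176] 0.911
cream_jar both 2 [ 0.6678 -0.012 ] 0.839
cream_jar top 1 [ 0.6703 -0.0101] 0.822
cream_jar scene 1 [ 0.6682 -0.0133] 0.863
small_tin both 2 [0.632  0.2019] 0.81
small_tin top 1 [0.6317 0.203 ] 0.815
small_tin scene 1 [0.6318 0.2009] 0.822
board both 2 [0.4786 0.2019 3.4904] 0.948
board top 1 [0.4803 0.2028 0.3461] 0.974
board scene 1 [0.4743 0.1987 0.3371] 0.956
pan both 2 [ 0.4334 -0.2142  0.3948] 0.919
pan top 1 [ 0.4333 -0.2125  0.3736] 0.954
pan scene 1 [ 0.4285 -0.2182  0.4054] 0.894
dressing_bottle both 2 [0.4652 0.    ] 0.783
dressing_bottle top 1 [0.4651 0.003 ] 0.791
dressing_bottle scene 1 [ 4.663e-01 -4.000e-04] 0.784
thread_spool both 2 [0.5684 0.0993] 0.812
thread_spool top 1 [0.568  0.0995] 0.772
thread_spool scene 1 [0.5696 0.0994] 0.857
pan [  15    5   45   44 1572] [[ 0.44849777 -0.20654874]]
```

```bash
cat >> h.py <<'E'
from scipy.spatial.transform import Rotation as Ro
def plan(*wps):
    """wps: x,y,z,closing angle"""
    s=robot.sense(); R0=Ro.from_quat(s["tcp_rot"]); p0=np.array(s["tool_pos"]); q6=s["joint_positions"][5]
    print("t",round(s["time_s"],2),"at",np.round(p0,4),"open",round(s["opening"],4),"grip",round(s["grip_force"],1),"q6",round(q6,2))
    pp,pR=p0,R0
    for x,y,z,yc in wps:
        q1=np.arctan2(y,x)
        c=[yc+k*np.pi for k in(-2,-1,0,1,2) if abs(q1-yc-k*np.pi)<2.4]
        y0=s["joint_positions"][0]-q6; yc=min(c,key=lambda a:abs(a-y0))
        X=np.array([np.cos(yc+np.pi/2),np.sin(yc+np.pi/2),0]); Y=np.array([np.cos(yc),np.sin(yc),0])
        R=Ro.from_matrix(np.c_[X,Y,[0,0,-1]]); P=np.array([x,y,z])
        d=R0.inv().apply(P-p0)/.3; w=(R0.inv()*R).as_rotvec()/(2*np.pi)
        n=max(np.linalg.norm(P-pp)/.05,np.degrees((pR.inv()*R).magnitude())/8.59)
        print(np.round(np.r_[d,w],4).tolist(),"rows",round(n,1),"q6",round(q1-yc,2)); pp,pR=P,R
E
python3 -c "
from h import *
plan((.4,.25,.25,.3),(.634,-.222,.25,-.87))"
```

```text
t 2.1 at [0.1232 0.536  0.2313] open 0.0857 grip 0.0 q6 -0.1
[-1.1129, -0.7227, -0.0623, 0.0, -0.0, 0.1663] rows 8.0 q6 0.26
[-2.2253, -2.0814, -0.0623, 0.0, -0.0, 0.3525] rows 10.5 q6 0.53
```

Call:
move_arm --pt "-1 -0.68 -0.06 0 0 0.17" --pt "-1 -0.68 -0.06 0 0 0.17" --pt "-1 -0.68 -0.06 0 0 0.17" --pt "-1 -0.68 -0.06 0 0 0.17" --pt "-1 -0.68 -0.06 0 0 0.17" --pt "-1 -0.68 -0.06 0 0 0.17" --pt "-1 -0.68 -0.06 0 0 0.17" --pt "-1 -0.68 -0.06 0 0 0.17" --gripper 0

```text
time_s: 2.9
tool_pos: [0.3725, 0.2668, 0.2497]
tcp_rot: [0.606, 0.795, 0.0, 0.001]
ft_force: [-0.8, 0.3, 0.8]
opening: 0.0856
grip_force: 0.0
```

```bash
python3 -c "
from h import *
plan((.53,0,.25,-.3),(.634,-.222,.25,-.87))"
```

```text
t 2.9 at [0.3725 0.2668 0.2497] open 0.0856 grip 0.0 q6 0.23
[-0.9966, 0.2702, 0.001, 0.0003, 0.0002, 0.0905] rows 6.2 q6 0.3
[-1.802, 0.4081, 0.0025, 0.0004, 0.0001, 0.1812] rows 4.9 q6 0.53
```

Call:
move_arm --pt "-0.99 0.27 0 0 0 0.12" --pt "-0.99 0.27 0 0 0 0.12" --pt "-0.99 0.27 0 0 0 0.12" --pt "-0.99 0.27 0 0 0 0.12" --pt "-0.99 0.27 0 0 0 0.12" --pt "-0.99 0.27 0 0 0 0.12"

```text
time_s: 3.5
tool_pos: [0.5256, 0.0121, 0.2495]
tcp_rot: [0.854, 0.52, 0.0, -0.0]
ft_force: [1.4, 1.7, 0.1]
opening: 0.0856
grip_force: 0.0
```

```bash
python3 -c "
from h import *
plan((.634,-.222,.2,-.87),)"
```

```text
t 3.5 at [0.5256 0.0121 0.2495] open 0.0856 grip 0.0 q6 0.39
[-0.5267, 0.6797, 0.1645, -0.0, -0.0002, 0.0624] rows 5.3 q6 0.53
```

Call:
move_arm --pt "-0.527 0.68 0.165 0 0 0.0624" --pt "-0.527 0.68 0.165 0 0 0.0624" --pt "-0.527 0.68 0.165 0 0 0.0624" --pt "-0.527 0.68 0.165 0 0 0.0624" --pt "-0.527 0.68 0.165 0 0 0.0624" --pt "-0.527 0.68 0.165 0 0 0.0624" --pt "-0.527 0.68 0.165 0 0 0.0624" --pt "-0.527 0.68 0.165 0 0 0.0624"

```text
time_s: 4.3
tool_pos: [0.6336, -0.2194, 0.2]
tcp_rot: [0.939, 0.344, 0.0, -0.001]
ft_force: [0.3, 0.3, 0.2]
opening: 0.0856
grip_force: 0.0
```

```bash
cat >> h.py <<'E'
def wristfit(l,q0,z0=0,name=None,rad=60):
    p=grab_frame("wrist")
    if name: cv2.imwrite(f"pics/{name}.png",p["color"])
    q0=np.array(q0,float); c=proj(p,np.array([[q0[0],q0[1],z0+DIM[l][-1]/2]]),True)[0]
    print("expect",np.round(c))
    for m in masks_of(l,p):
        if np.hypot(*(np.array(m["uv"])-c))<rad:
            q,i=fit(l,[(p,hullmask(m["mask"]),True)],q0,z0); print(l,"conf",round(m["conf"],2),np.round(m["uv"]),m["mask"].sum(),"fit",np.round(q,4),"iou",round(i,3))
E
python3 -c "
from h import *
wristfit('long_carton',(.634,-.222,.7),name='w1')
plan((.634,-.222,.05,-.87),(.634,-.222,.008,-.87))"
```

```text
expect [324. 181.]
long_carton conf 0.62 [322. 181.] 8264 fit [ 0.6345 -0.222   0.7031] iou 0.981
t 4.4 at [ 0.6336 -0.2188  0.2011] open 0.0853 grip 0.0 q6 0.45
[-0.0065, 0.0084, 0.5038, 0.0001, -0.0002, 0.0005] rows 3.0 q6 0.53
[-0.0067, 0.0083, 0.6438, 0.0001, -0.0002, 0.0005] rows 0.8 q6 0.53
```

View pics/w1.png

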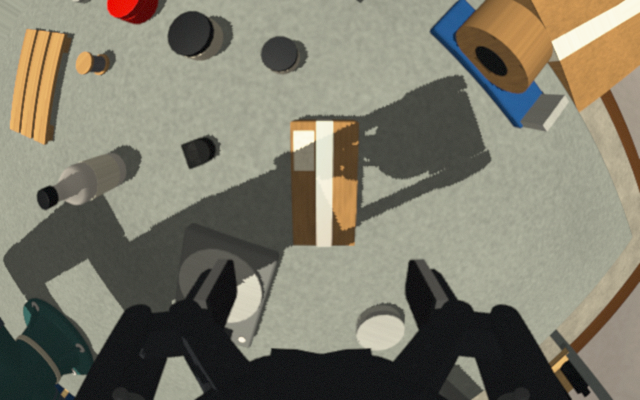

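The wrist view shows the long carton at (325,183), square to the fingers. The fit agrees with the earlier one.

Call:
move_arm --pt "-0.006 0.008 0.16 0 0 0.0015" --pt "-0.006 0.008 0.32 0 0 0.0015" --pt "-0.006 0.008 0.48 0 0 0.0015" --pt "-0.006 0.008 0.6 0 0 0.0015" --pt "-0.006 0.008 0.64 0 0 0.0015" --pt "-0.006 0.008 0.64 0 0 0.0015" --pt "-0.006 0.008 0.64 0 0 0.0015"

```text
time_s: 5.1
tool_pos: [0.6355, -0.2239, 0.0109]
tcp_rot: [0.941, 0.34, 0.002, 0.002]
ft_force: [-0.4, -0.4, 1.0]
opening: 0.0853
grip_force: 0.0
```

Call:
move_arm --pt "0 0 0 0 0 0" --pt "0 0 0 0 0 0" --pt "0 0 0 0 0 0" --pt "0 0 0 0 0 0" --pt "0 0 0 0 0 0" --pt "0 0 0 0 0 0" --gripper 1 --squeeze 40

```text
time_s: 5.7
tool_pos: [0.6357, -0.2244, 0.0117]
tcp_rot: [0.941, 0.339, 0.002, 0.002]
ft_force: [-1.1, 1.5, 6.0]
opening: 0.0654
grip_force: 47.9
```

Call:
move_arm --pt "0 0 -0.1 0 0 0" --pt "0 0 -0.25 0 0 0" --pt "0 0 -0.4 0 0 0" --pt "0 0 -0.55 0 0 0" --pt "0 0 -0.7 0 0 0" --pt "0 0 -0.7 0 0 0" --pt "0 0 -0.7 0 0 0"

```text
time_s: 6.4
tool_pos: [0.6341, -0.2242, 0.2196]
tcp_rot: [0.941, 0.339, 0.001, 0.001]
ft_force: [0.1, 0.4, -4.3]
opening: 0.0653
grip_force: 46.9
```

```bash
python3 -c "
from h import *
plan((.60,-.01,.21,-1.05),(.479,.202,.21,-1.225),)"
```

```text
t 6.4 at [ 0.6341 -0.2242  0.2196] open 0.0653 grip 46.9 q6 0.45
[0.368, -0.6226, 0.0306, 0.0005, -0.0003, 0.0272] rows 4.3 q6 1.03
[0.5083, -1.424, 0.0282, 0.0005, -0.0004, 0.0551] rows 4.9 q6 1.62
```

Call:
move_arm --pt "0.37 -0.62 0.02 0 0 0.027" --pt "0.37 -0.62 0.02 0 0 0.027" --pt "0.37 -0.62 0.02 0 0 0.027" --pt "0.37 -0.62 0.02 0 0 0.027" --pt "0.45 -1.0 0.02 0 0 0.055" --pt "0.45 -1.0 0.02 0 0 0.055" --pt "0.45 -1.0 0.02 0 0 0.055" --pt "0.45 -1.0 0.02 0 0 0.055" --pt "0.45 -1.0 0.02 0 0 0.055"

```text
time_s: 7.3
tool_pos: [0.5446, 0.0937, 0.2089]
tcp_rot: [0.985, 0.173, -0.002, 0.0]
ft_force: [-0.9, -0.1, -3.9]
opening: 0.0653
grip_force: 47.2
```

```bash
python3 -c "
from h import *
plan((.479,.202,.12,-1.225),)"
```

```text
t 7.3 at [0.5446 0.0937 0.2089] open 0.0653 grip 47.2 q6 1.29
[-0.081, -0.4139, 0.297, -0.0001, 0.0008, 0.0004] rows 3.1 q6 1.62
```

Call:
move_arm --pt "-0.081 -0.414 0.18 0 0 0" --pt "-0.081 -0.414 0.18 0 0 0" --pt "-0.081 -0.414 0.18 0 0 0" --pt "-0.081 -0.414 0.3 0 0 0" --pt "-0.081 -0.414 0.3 0 0 0" --pt "-0.081 -0.414 0.3 0 0 0"

```text
time_s: 7.9
tool_pos: [0.4807, 0.2004, 0.1203]
tcp_rot: [0.985, 0.172, -0.002, 0.001]
ft_force: [0.7, 0.6, -3.5]
opening: 0.0651
grip_force: 47.2
```

```bash
python3 -c "
from h import *
wristfit('board',(.479,.202,.346),name='w2')
plan((.479,.202,.034,-1.225),(.479,.202,.031,-1.225),)"
```

```text
expect [319. 199.]
t 8.0 at [0.4828 0.2009 0.1232] open 0.0651 grip 47.3 q6 1.51
[-0.0113, -0.0078, 0.2974, 0.0001, -0.0004, -0.0002] rows 1.8 q6 1.62
[-0.0113, -0.0078, 0.3074, 0.0001, -0.0004, -0.0002] rows 0.1 q6 1.62
```

View pics/w2.png

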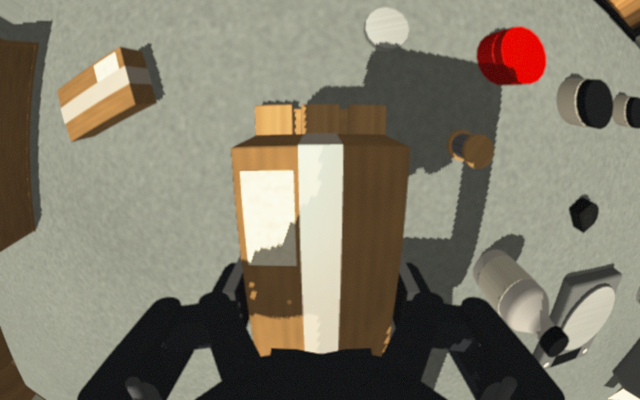

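The carton hangs square over the board, with the slats showing centred at (320,120). I'll lower it.

Call:
move_arm --pt "-0.009 -0.004 0.13 0 0 0" --pt "-0.009 -0.004 0.23 0 0 0" --pt "-0.009 -0.004 0.27 0 0 0" --pt "-0.009 -0.004 0.29 0 0 0" --pt "-0.009 -0.004 0.297 0 0 0" --pt "-0.009 -0.004 0.297 0 0 0" --pt "-0.009 -0.004 0.297 0 0 0"

```text
time_s: 8.7
tool_pos: [0.4795, 0.2024, 0.0345]
tcp_rot: [0.985, 0.172, 0.002, -0.0]
ft_force: [-1.0, 0.2, -3.5]
opening: 0.0658
grip_force: 47.2
```

Call:
move_arm --pt "0 0 0.006 0 0 0" --pt "0 0 0.01 0 0 0" --pt "0 0 0.013 0 0 0" --pt "0 0 0.013 0 0 0"

```text
time_s: 9.1
tool_pos: [0.4784, 0.2022, 0.0298]
tcp_rot: [0.985, 0.172, 0.0, -0.0]
ft_force: [-2.1, -0.2, 2.1]
opening: 0.0653
grip_force: 48.0
```

Call:
move_arm --pt "0 0 0 0 0 0" --pt "0 0 0 0 0 0" --pt "0 0 0 0 0 0" --pt "0 0 0 0 0 0" --pt "0 0 -0.1 0 0 0" --pt "0 0 -0.25 0 0 0" --pt "0 0 -0.4 0 0 0" --pt "0 0 -0.56 0 0 0" --pt "0 0 -0.56 0 0 0" --gripper 0

```text
time_s: 10.0
tool_pos: [0.4822, 0.2032, 0.2059]
tcp_rot: [0.985, 0.172, 0.008, -0.001]
ft_force: [0.2, -0.3, 1.0]
opening: 0.0853
grip_force: 0.0
```

```bash
python3 -c "
from h import *
wristfit('long_carton',(.479,.202,.346),z0=.018)
plan((.5107,.4209,.2,2.2124-np.pi/2),)"
```

```text
expect [321. 188.]
long_carton conf 0.97 [321. 190.] 8856 fit [0.4791 0.2034 0.3584] iou 0.976
t 10.1 at [0.4791 0.2023 0.1987] open 0.0858 grip 0.0 q6 1.51
[0.3467, -0.6496, -0.0029, 0.0007, -0.0005, -0.297] rows 12.4 q6 0.05
```

Call:
move_arm --pt "0.347 -0.65 0 0 0 -0.297" --pt "0.347 -0.65 0 0 0 -0.297" --pt "0.347 -0.65 0 0 0 -0.297" --pt "0.347 -0.65 0 0 0 -0.297" --pt "0.347 -0.65 0 0 0 -0.297" --pt "0.347 -0.65 0 0 0 -0.297" --pt "0.347 -0.65 0 0 0 -0.297" --pt "0.347 -0.65 0 0 0 -0.297" --pt "0.347 -0.65 0 0 0 -0.297" --pt "0.347 -0.65 0 0 0 -0.297" --pt "0.347 -0.65 0 0 0 -0.297" --pt "0.347 -0.65 0 0 0 -0.297"

```text
time_s: 11.3
tool_pos: [0.5089, 0.4201, 0.1935]
tcp_rot: [0.474, 0.88, -0.002, -0.001]
ft_force: [-0.1, 0.1, -0.1]
opening: 0.0853
grip_force: 0.0
```

Call:
move_arm --pt "0 0 0 0 0 -0.01" --pt "0 0 0 0 0 -0.01" --pt "0 0 0 0 0 -0.01"

```text
time_s: 11.6
tool_pos: [0.5092, 0.4204, 0.1947]
tcp_rot: [0.45, 0.893, -0.001, -0.001]
ft_force: [0.2, 0.4, -0.1]
opening: 0.0857
grip_force: 0.0
```

```bash
python3 -c "
from h import *
wristfit('short_carton',(.5107,.4209,2.2124),name='w3')
plan((.5107,.4209,.006,2.2124-np.pi/2),)"
```

```text
expect [323. 182.]
short_carton conf 0.76 [321. 180.] 4647 fit [0.5101 0.4221 2.2105] iou 0.973
t 11.7 at [0.5095 0.4205 0.1956] open 0.0851 grip 0.0 q6 -0.03
[-0.0015, 0.005, 0.6321, -0.0003, -0.0, -0.0006] rows 3.8 q6 0.05
```

Call:
move_arm --pt "0.002 0.005 0.16 0 0 -0.0006" --pt "0.002 0.005 0.32 0 0 -0.0006" --pt "0.002 0.005 0.48 0 0 -0.0006" --pt "0.002 0.005 0.59 0 0 -0.0006" --pt "0.002 0.005 0.63 0 0 -0.0006" --pt "0.002 0.005 0.63 0 0 -0.0006" --pt "0.002 0.005 0.63 0 0 -0.0006"

```text
time_s: 12.4
tool_pos: [0.512, 0.4231, 0.01]
tcp_rot: [0.448, 0.894, 0.002, 0.001]
ft_force: [0.6, 0.7, 1.3]
opening: 0.0855
grip_force: 0.0
```

Call:
move_arm --pt "0 0 0 0 0 0" --pt "0 0 0 0 0 0" --pt "0 0 0 0 0 0" --pt "0 0 0 0 0 0" --pt "0 0 0 0 0 0" --pt "0 0 0 0 0 0" --pt "0 0 0 0 0 0" --gripper 1 --squeeze 35

```text
time_s: 13.1
tool_pos: [0.512, 0.4231, 0.0106]
tcp_rot: [0.448, 0.894, 0.002, 0.001]
ft_force: [0.0, -0.4, 6.4]
opening: 0.0529
grip_force: 39.0
```

Call:
move_arm --pt "0 0 -0.1 0 0 0" --pt "0 0 -0.25 0 0 0" --pt "0 0 -0.4 0 0 0" --pt "0 0 -0.55 0 0 0" --pt "0 0 -0.65 0 0 0" --pt "0 0 -0.65 0 0 0" --pt "0 0 -0.65 0 0 0"

```text
time_s: 13.8
tool_pos: [0.5106, 0.4221, 0.2028]
tcp_rot: [0.448, 0.894, 0.0, 0.0]
ft_force: [-0.5, -0.2, -2.5]
opening: 0.0533
grip_force: 38.3
```

```bash
python3 -c "
from h import *
plan((.479,.203,.2,.358-np.pi/2),)"
```

```text
t 13.8 at [0.5106 0.4221 0.2028] open 0.0533 grip 38.3 q6 -0.04
[-0.5217, -0.522, 0.009, 0.0001, 0.0001, -0.2047] rows 8.6 q6 -1.53
```

Call:
move_arm --pt "-0.522 -0.522 0.01 0 0 -0.2047" --pt "-0.522 -0.522 0.01 0 0 -0.2047" --pt "-0.522 -0.522 0.01 0 0 -0.2047" --pt "-0.522 -0.522 0.01 0 0 -0.2047" --pt "-0.522 -0.522 0.01 0 0 -0.2047" --pt "-0.522 -0.522 0.01 0 0 -0.2047" --pt "-0.522 -0.522 0.01 0 0 -0.2047" --pt "-0.522 -0.522 0.01 0 0 -0.2047" --pt "-0.522 -0.522 0.01 0 0 -0.2047" --pt "-0.522 -0.522 0.01 0 0 -0.2047" --pt "-0.522 -0.522 0.01 0 0 -0.2047" --pt "-0.522 -0.522 0.01 0 0 -0.2047"

```text
time_s: 15.0
tool_pos: [0.4785, 0.2028, 0.1984]
tcp_rot: [-0.177, 0.984, -0.0, -0.001]
ft_force: [-0.4, -0.4, -2.3]
opening: 0.0535
grip_force: 38.3
```

```bash
python3 -c "
from h import *
plan((.479,.203,.077,.358-np.pi/2),(.479,.203,.073,.358-np.pi/2))"
```

```text
t 15.0 at [0.4785 0.2028 0.1984] open 0.0535 grip 38.3 q6 -1.64
[-0.0027, -0.0, 0.4046, 0.0, -0.0004, -0.0002] rows 2.4 q6 -1.53
[-0.0027, -0.0, 0.418, 0.0, -0.0004, -0.0002] rows 0.1 q6 -1.53
```

Call:
move_arm --pt "-0.003 0 0.15 0 0 0" --pt "-0.003 0 0.28 0 0 0" --pt "-0.003 0 0.36 0 0 0" --pt "-0.003 0 0.39 0 0 0" --pt "-0.003 0 0.403 0 0 0" --pt "-0.003 0 0.408 0 0 0" --pt "-0.003 0 0.412 0 0 0" --pt "-0.003 0 0.412 0 0 0"

```text
time_s: 15.8
tool_pos: [0.4809, 0.2036, 0.0777]
tcp_rot: [-0.178, 0.984, 0.0, 0.001]
ft_force: [0.7, 0.9, -1.1]
opening: 0.0536
grip_force: 38.2
```

Call:
move_arm --pt "0 0 0.006 0 0 0" --pt "0 0 0.01 0 0 0" --pt "0 0 0.013 0 0 0" --pt "0 0 0.013 0 0 0"

```text
time_s: 16.2
tool_pos: [0.4804, 0.2034, 0.0736]
tcp_rot: [-0.178, 0.984, 0.0, 0.001]
ft_force: [-3.0, -1.3, 5.2]
opening: 0.0529
grip_force: 39.0
```

Contact. I'll release and check the stack.

Call:
move_arm --pt "0 0 0 0 0 0" --pt "0 0 0 0 0 0" --pt "0 0 0 0 0 0" --pt "0 0 0 0 0 0" --pt "0 0 -0.1 0 0 0" --pt "0 0 -0.25 0 0 0" --pt "0 0 -0.4 0 0 0" --pt "0 0 -0.55 0 0 0" --pt "0 0 -0.6 0 0 0" --pt "0 0 -0.6 0 0 0" --gripper 0

```text
time_s: 17.2
tool_pos: [0.4813, 0.2037, 0.2556]
tcp_rot: [-0.178, 0.984, 0.0, 0.003]
ft_force: [0.1, -0.3, -1.0]
opening: 0.0851
grip_force: 0.0
```

```bash
python3 -c "
from h import *
wristfit('short_carton',(.479,.202,.346),z0=.063)
wristfit('long_carton',(.479,.202,.346),z0=.018,name='w4')
plan((.54,-.1,.26,-.3),(.524,-.4176,.2,-.3))"
```

```text
expect [319. 178.]
short_carton conf 0.96 [320. 177.] 4763 fit [0.4794 0.204  0.3487] iou 0.974
expect [319. 174.]
long_carton conf 0.95 [319. 131.] 1813 fit [0.4763 0.2033 0.3586] iou 0.248
t 17.4 at [0.4789 0.2029 0.2491] open 0.0856 grip 0.0 q6 -1.64
[0.1629, -1.0171, -0.0358, -0.0009, -0.0006, 0.3547] rows 14.9 q6 0.12
[0.5824, -1.9902, 0.1661, -0.0009, -0.0006, 0.3547] rows 6.5 q6 -0.37
```

View pics/w4.png

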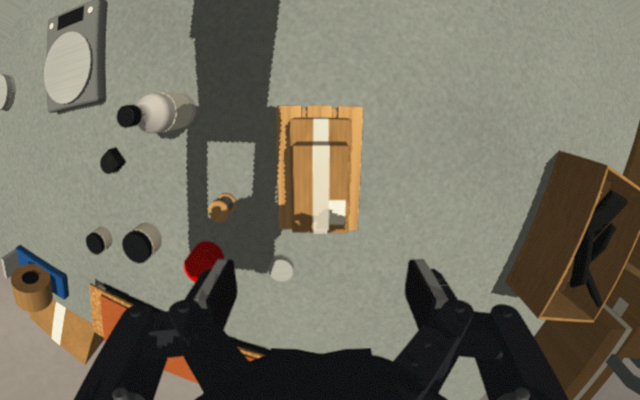

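The stack on the board is seated and centred at about (320,175). Next is the wide tin.

```bash
python3 -c "
from h import *
plan((.52,-.09,.25,.7),(.524,-.4176,.2,.5))"
```

```text
t 17.4 at [0.4789 0.2029 0.2491] open 0.0856 grip 0.0 q6 -1.64
[0.2135, -0.9625, -0.0022, -0.0005, -0.0008, 0.1955] rows 8.2 q6 -0.87
[0.5824, -1.9902, 0.1661, -0.0006, -0.0008, 0.2274] rows 6.6 q6 -1.17
```

Call:
move_arm --pt "0.21 -0.96 0 0 0 0.2" --pt "0.21 -0.96 0 0 0 0.2" --pt "0.21 -0.96 0 0 0 0.2" --pt "0.21 -0.96 0 0 0 0.2" --pt "0.21 -0.96 0 0 0 0.2" --pt "0.21 -0.96 0 0 0 0.2" --pt "0.21 -0.96 0 0 0 0.2" --pt "0.21 -0.96 0 0 0 0.2" --pt "0.21 -0.96 0 0 0 0.2" --pt "0.21 -0.96 0 0 0 0.2"

```text
time_s: 18.4
tool_pos: [0.5209, -0.0886, 0.2496]
tcp_rot: [0.435, 0.901, -0.0, -0.002]
ft_force: [0.2, 0.4, -0.4]
opening: 0.0854
grip_force: 0.0
```

```bash
python3 -c "
from h import *
plan((.521,-.38,.2,.5),(.524,-.4176,.2,.5))"
```

```text
t 18.4 at [ 0.5209 -0.0886  0.2496] open 0.0854 grip 0.0 q6 -0.95
[-0.7611, -0.6037, 0.1638, -0.0005, -0.0006, 0.0273] rows 5.9 q6 -1.13
[-0.8655, -0.6739, 0.1636, -0.0005, -0.0006, 0.0273] rows 0.8 q6 -1.17
```

Call:
move_arm --pt "-0.865 -0.674 0.164 0 0 0.027" --pt "-0.865 -0.674 0.164 0 0 0.027" --pt "-0.865 -0.674 0.164 0 0 0.027" --pt "-0.865 -0.674 0.164 0 0 0.027" --pt "-0.865 -0.674 0.164 0 0 0.027" --pt "-0.865 -0.674 0.164 0 0 0.027" --pt "-0.865 -0.674 0.164 0 0 0.027" --pt "-0.865 -0.674 0.164 0 0 0.027" --pt "-0.865 -0.674 0.164 0 0 0.027" --pt "-0.865 -0.674 0.164 0 0 0.027"

```text
time_s: 19.4
tool_pos: [0.5253, -0.4162, 0.2025]
tcp_rot: [0.508, 0.861, 0.0, -0.001]
ft_force: [-0.8, -0.0, 0.4]
opening: 0.0855
grip_force: 0.0
```

```bash
python3 -c "
from h import *
wristfit('wide_tin',(.524,-.4176))
plan((.524,-.4176,.0,.5))"
```

```text
expect [319. 179.]
wide_tin conf 0.7 [319. 182.] 3093 fit [ 0.5235 -0.4188] iou 0.953
t 19.5 at [ 0.5256 -0.416   0.2036] open 0.0853 grip 0.0 q6 -1.26
[-0.0018, -0.0075, 0.6785, 0.0001, 0.0, 0.0007] rows 4.1 q6 -1.17
```

Call:
move_arm --pt "-0.003 -0.009 0.16 0 0 0" --pt "-0.003 -0.009 0.32 0 0 0" --pt "-0.003 -0.009 0.48 0 0 0" --pt "-0.003 -0.009 0.6 0 0 0" --pt "-0.003 -0.009 0.66 0 0 0" --pt "-0.003 -0.009 0.682 0 0 0" --pt "-0.003 -0.009 0.682 0 0 0" --pt "-0.003 -0.009 0.682 0 0 0"

```text
time_s: 20.3
tool_pos: [0.5245, -0.4201, 0.0008]
tcp_rot: [0.509, 0.861, -0.0, 0.002]
ft_force: [0.3, 0.0, 0.0]
opening: 0.0853
grip_force: 0.0
```

Call:
move_arm --pt "0 0.004 0.008 0 0 0" --pt "0 0.004 0.008 0 0 0" --pt "0 0.004 0.008 0 0 0" --pt "0 0.004 0.008 0 0 0" --pt "0 0.004 0.008 0 0 0" --pt "0 0.004 0.008 0 0 0" --pt "0 0.004 0.008 0 0 0" --gripper 1 --squeeze 35

```text
time_s: 21.0
tool_pos: [0.5256, -0.4199, -0.0014]
tcp_rot: [0.509, 0.861, -0.0, 0.002]
ft_force: [1.2, 0.5, 6.1]
opening: 0.0672
grip_force: 39.5
```

Call:
move_arm --pt "0 0 -0.05 0 0 0" --pt "0 0 -0.15 0 0 0" --pt "0 0 -0.3 0 0 0" --pt "0 0 -0.45 0 0 0" --pt "0 0 -0.53 0 0 0" --pt "0 0 -0.53 0 0 0" --pt "0 0 -0.53 0 0 0"

```text
time_s: 21.7
tool_pos: [0.5239, -0.419, 0.1552]
tcp_rot: [0.509, 0.861, -0.0, -0.0]
ft_force: [0.8, 0.2, -2.6]
opening: 0.0662
grip_force: 39.7
```

```bash
python3 -c "
from h import *
plan((.449,-.206,.15,.5))"
```

```text
t 21.7 at [ 0.5239 -0.419   0.1552] open 0.0662 grip 39.7 q6 -1.26
[0.7425, 0.1228, 0.0173, -0.0, -0.0, 0.0003] rows 4.5 q6 -0.93
```

Call:
move_arm --pt "0.742 0.123 0.017 0 0 0" --pt "0.742 0.123 0.017 0 0 0" --pt "0.742 0.123 0.017 0 0 0" --pt "0.742 0.123 0.017 0 0 0" --pt "0.742 0.123 0.017 0 0 0" --pt "0.742 0.123 0.017 0 0 0" --pt "0.742 0.123 0.017 0 0 0" --pt "0.742 0.123 0.017 0 0 0"

```text
time_s: 22.5
tool_pos: [0.4491, -0.2067, 0.1486]
tcp_rot: [0.509, 0.86, -0.0, -0.001]
ft_force: [-0.2, -0.5, -1.4]
opening: 0.0664
grip_force: 39.7
```

```bash
python3 -c "
from h import *
p=grab_frame('wrist');cv2.imwrite('pics/w5.png',cv2.resize(p['color'][60:360,120:520],None,fx=2,fy=2))
plan((.449,-.206,.037,.5),(.449,-.206,.033,.5))"
```

```text
t 22.55 at [ 0.4493 -0.2069  0.1489] open 0.0669 grip 39.7 q6 -1.05
[0.0026, 0.0011, 0.3731, -0.0002, -0.0002, 0.0002] rows 2.2 q6 -0.93
[0.0026, 0.0012, 0.3864, -0.0002, -0.0002, 0.0002] rows 0.1 q6 -0.93
```

View pics/w5.png

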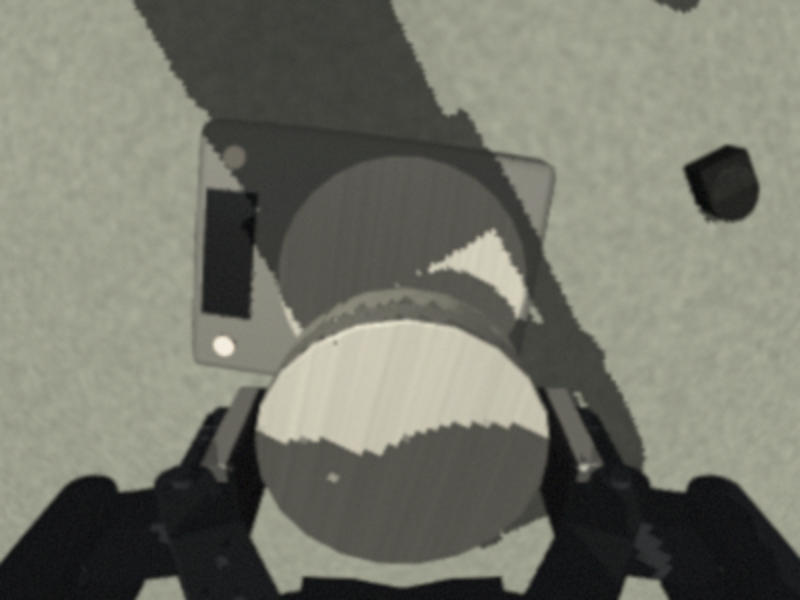

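The tin is level between the fingers at about (400,440) in the crop, with the pan below it. I'll lower it.

Call:
move_arm --pt "0.003 0.001 0.15 0 0 0" --pt "0.003 0.001 0.27 0 0 0" --pt "0.003 0.001 0.34 0 0 0" --pt "0.003 0.001 0.36 0 0 0" --pt "0.003 0.001 0.373 0 0 0" --pt "0.003 0.001 0.373 0 0 0" --pt "0.003 0.001 0.373 0 0 0"

```text
time_s: 23.25
tool_pos: [0.4504, -0.2061, 0.0397]
tcp_rot: [0.509, 0.861, 0.0, 0.001]
ft_force: [0.1, -0.5, -0.6]
opening: 0.0668
grip_force: 39.7
```

Call:
move_arm --pt "0 0 0.004 0 0 0" --pt "0 0 0.008 0 0 0" --pt "0 0 0.008 0 0 0"

```text
time_s: 23.55
tool_pos: [0.4494, -0.2053, 0.036]
tcp_rot: [0.509, 0.861, 0.0, 0.0]
ft_force: [-0.3, 0.5, -0.7]
opening: 0.0664
grip_force: 39.7
```

Call:
move_arm --pt "0 0 0.004 0 0 0" --pt "0 0 0.008 0 0 0" --pt "0 0 0.011 0 0 0" --pt "0 0 0.011 0 0 0"

```text
time_s: 23.95
tool_pos: [0.4492, -0.2052, 0.0325]
tcp_rot: [0.509, 0.861, 0.0, -0.0]
ft_force: [0.1, 0.9, 0.6]
opening: 0.0666
grip_force: 39.9
```

Just touching, so I'll release, lift and check.

Call:
move_arm --pt "0 0 0 0 0 0" --pt "0 0 0 0 0 0" --pt "0 0 0 0 0 0" --pt "0 0 0 0 0 0" --pt "0 0 -0.1 0 0 0" --pt "0 0 -0.25 0 0 0" --pt "0 0 -0.4 0 0 0" --pt "0 0 -0.55 0 0 0" --pt "0 0 -0.65 0 0 0" --pt "0 0 -0.65 0 0 0" --gripper 0

```text
time_s: 24.95
tool_pos: [0.4515, -0.2066, 0.2339]
tcp_rot: [0.509, 0.861, -0.0, 0.006]
ft_force: [-0.1, -0.3, -0.4]
opening: 0.0853
grip_force: 0.0
```

```bash
python3 -c "
from h import *
wristfit('wide_tin',(.449,-.206),z0=.034)
wristfit('pan',(.433,-.213,.374))
plan((.6685,-.0115,.22,.05))"
```

```text
expect [318. 176.]
wide_tin conf 0.66 [319. 173.] 3205 fit [ 0.4481 -0.2047] iou 0.96
expect [306. 172.]
pan conf 0.76 [286. 166.] 10229 fit [ 0.4322 -0.2139  0.3748] iou 0.967
t 25.15 at [ 0.4485 -0.2048  0.2255] open 0.0857 grip 0.0 q6 -1.05
[0.2117, 0.953, 0.0175, -0.0004, -0.0004, 0.072] rows 5.9 q6 -0.07
```

Call:
move_arm --pt "0.212 0.953 0.018 0 0 0.072" --pt "0.212 0.953 0.018 0 0 0.072" --pt "0.212 0.953 0.018 0 0 0.072" --pt "0.212 0.953 0.018 0 0 0.072" --pt "0.212 0.953 0.018 0 0 0.072" --pt "0.212 0.953 0.018 0 0 0.072" --pt "0.212 0.953 0.018 0 0 0.072" --pt "0.212 0.953 0.018 0 0 0.072" --pt "0.212 0.953 0.018 0 0 0.072"

```text
time_s: 26.05
tool_pos: [0.6682, -0.0126, 0.2206]
tcp_rot: [0.689, 0.724, -0.001, -0.001]
ft_force: [-0.8, 0.3, -0.6]
opening: 0.0851
grip_force: 0.0
```

```bash
python3 -c "
from h import *
wristfit('cream_jar',(.6685,-.0115),name='w6',rad=30)
plan((.6685,-.0115,.005,.05))"
```

```text
expect [322. 176.]
cream_jar conf 0.63 [321. 179.] 1807 fit [ 0.6701 -0.0122] iou 0.926
t 26.15 at [ 0.6683 -0.0132  0.2223] open 0.0854 grip 0.0 q6 -0.15
[0.0058, 0.0012, 0.7243, -0.0, 0.0, -0.0003] rows 4.3 q6 -0.07
```

View pics/w6.png

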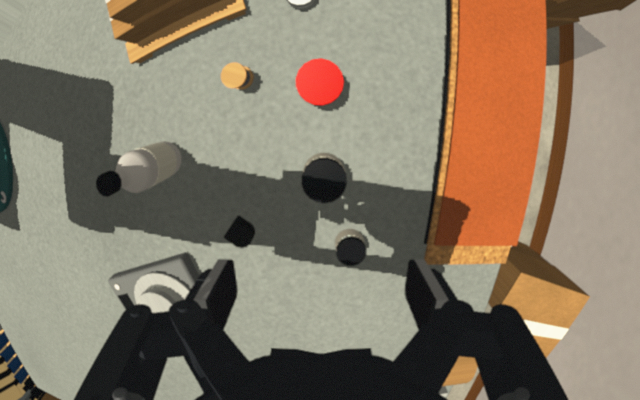

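The jar I want is at (324,180): black lid, larger than its twin at (351,248), and clear of its neighbours.

Call:
move_arm --pt "0.004 0.003 0.16 0 0 0" --pt "0.004 0.003 0.32 0 0 0" --pt "0.004 0.003 0.48 0 0 0" --pt "0.004 0.003 0.62 0 0 0" --pt "0.004 0.003 0.7 0 0 0" --pt "0.004 0.003 0.72 0 0 0" --pt "0.004 0.003 0.72 0 0 0" --pt "0.004 0.003 0.72 0 0 0"

```text
time_s: 26.95
tool_pos: [0.6716, -0.0114, 0.009]
tcp_rot: [0.69, 0.724, 0.001, 0.002]
ft_force: [0.3, -0.4, -0.5]
opening: 0.0852
grip_force: 0.0
```

Call:
move_arm --pt "0 0 0 0 0 0" --pt "0 0 0 0 0 0" --pt "0 0 0 0 0 0" --pt "0 0 0 0 0 0" --pt "0 0 0 0 0 0" --pt "0 0 0 0 0 0" --pt "0 0 0 0 0 0" --gripper 1 --squeeze 35

```text
time_s: 27.65
tool_pos: [0.6711, -0.0107, 0.008]
tcp_rot: [0.689, 0.725, 0.001, 0.001]
ft_force: [-0.6, 0.3, 6.2]
opening: 0.0487
grip_force: 36.9
```

Call:
move_arm --pt "0 0 -0.05 0 0 0" --pt "0 0 -0.15 0 0 0" --pt "0 0 -0.3 0 0 0" --pt "0 0 -0.45 0 0 0" --pt "0 0 -0.6 0 0 0" --pt "0 0 -0.7 0 0 0" --pt "0 0 -0.7 0 0 0" --pt "0 0 -0.7 0 0 0"

```text
time_s: 28.45
tool_pos: [0.67, -0.0106, 0.2166]
tcp_rot: [0.689, 0.725, 0.0, 0.0]
ft_force: [0.3, -0.1, -2.5]
opening: 0.0488
grip_force: 36.6
```

```bash
python3 -c "
from h import *
plan((.448,-.205,.2,.05))"
```

```text
t 28.45 at [ 0.67   -0.0106  0.2166] open 0.0488 grip 36.6 q6 -0.15
[-0.6103, -0.7716, 0.0546, 0.0002, 0.0, -0.0] rows 5.9 q6 -0.48
```

Call:
move_arm --pt "-0.607 -0.772 0.05 0 0 0" --pt "-0.607 -0.772 0.05 0 0 0" --pt "-0.607 -0.772 0.05 0 0 0" --pt "-0.607 -0.772 0.05 0 0 0" --pt "-0.607 -0.772 0.05 0 0 0" --pt "-0.607 -0.772 0.05 0 0 0" --pt "-0.607 -0.772 0.05 0 0 0" --pt "-0.607 -0.772 0.05 0 0 0" --pt "-0.607 -0.772 0.05 0 0 0"

```text
time_s: 29.35
tool_pos: [0.4478, -0.2031, 0.1994]
tcp_rot: [0.689, 0.725, 0.0, -0.001]
ft_force: [0.5, 0.2, -1.9]
opening: 0.0487
grip_force: 36.8
```

```bash
python3 -c "
from h import *
plan((.448,-.204,.072,.05),(.448,-.204,.066,.05))"
```

```text
t 29.35 at [ 0.4478 -0.2031  0.1994] open 0.0487 grip 36.8 q6 -0.59
[-0.0039, 0.0014, 0.4248, -0.0003, -0.0004, 0.0001] rows 2.5 q6 -0.48
[-0.004, 0.0014, 0.4448, -0.0003, -0.0004, 0.0001] rows 0.1 q6 -0.48
```

Call:
move_arm --pt "-0.004 0.001 0.15 0 0 0" --pt "-0.004 0.001 0.29 0 0 0" --pt "-0.004 0.001 0.37 0 0 0" --pt "-0.004 0.001 0.41 0 0 0" --pt "-0.004 0.001 0.425 0 0 0" --pt "-0.004 0.001 0.425 0 0 0" --pt "-0.004 0.001 0.425 0 0 0"

```text
time_s: 30.05
tool_pos: [0.4496, -0.2057, 0.0752]
tcp_rot: [0.689, 0.725, 0.0, 0.002]
ft_force: [0.2, -0.4, -1.5]
opening: 0.0488
grip_force: 36.8
```

Call:
move_arm --pt "0 0 0.005 0 0 0" --pt "0 0 0.01 0 0 0" --pt "0 0 0.015 0 0 0" --pt "0 0 0.015 0 0 0"

```text
time_s: 30.45
tool_pos: [0.448, -0.2052, 0.0689]
tcp_rot: [0.689, 0.724, 0.0, -0.0]
ft_force: [0.1, 0.3, -1.3]
opening: 0.0489
grip_force: 36.8
```

Call:
move_arm --pt "0 0 0.004 0 0 0" --pt "0 0 0.008 0 0 0" --pt "0 0 0.01 0 0 0" --pt "0 0 0.01 0 0 0"

```text
time_s: 30.85
tool_pos: [0.4482, -0.2052, 0.066]
tcp_rot: [0.689, 0.725, 0.0, -0.0]
ft_force: [0.1, 0.5, -0.5]
opening: 0.0486
grip_force: 36.9
```

Nearly in contact. I'll go 0.6 mm lower while releasing, then lift.

Call:
move_arm --pt "0 0 0.002 0 0 0" --pt "0 0 0.002 0 0 0"

```text
time_s: 31.05
tool_pos: [0.4482, -0.2052, 0.066]
tcp_rot: [0.689, 0.725, 0.0, 0.0]
ft_force: [-3.0, 1.7, 3.8]
opening: 0.0488
grip_force: 37.3
```

Call:
move_arm --pt "0 0 0 0 0 0" --pt "0 0 0 0 0 0" --pt "0 0 0 0 0 0" --pt "0 0 0 0 0 0" --pt "0 0 -0.1 0 0 0" --pt "0 0 -0.25 0 0 0" --pt "0 0 -0.4 0 0 0" --pt "0 0 -0.55 0 0 0" --pt "0 0 -0.62 0 0 0" --pt "0 0 -0.62 0 0 0" --gripper 0

```text
time_s: 32.05
tool_pos: [0.4499, -0.2062, 0.2563]
tcp_rot: [0.689, 0.725, 0.001, 0.005]
ft_force: [0.6, 0.1, -0.0]
opening: 0.0853
grip_force: 0.0
```

```bash
python3 -c "
from h import *
wristfit('cream_jar',(.448,-.205),z0=.058,name='w7')
plan((.6,-.0,.25,.05),(.632,.202,.2,.4))"
```

```text
expect [318. 179.]
cream_jar conf 0.83 [317. 180.] 2027 fit [ 0.4476 -0.2068] iou 0.904
t 32.15 at [ 0.4481 -0.2052  0.2509] open 0.0855 grip 0.0 q6 -0.59
[0.6578, 0.5398, 0.0032, -0.0, -0.0, -0.0] rows 5.1 q6 -0.05
[1.325, 0.6799, 0.17, 0.0, -0.0, -0.0557] rows 4.2 q6 -0.09
```

View pics/w7.png

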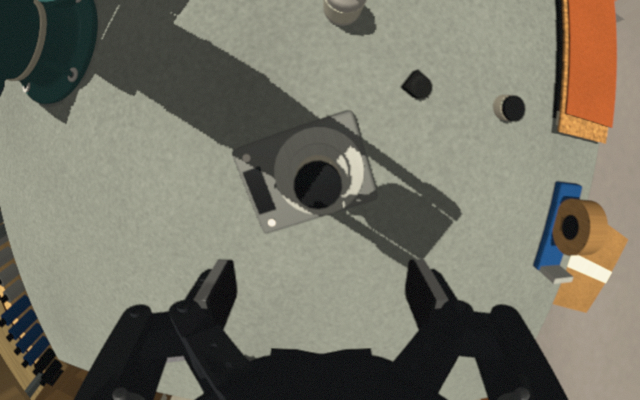

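The jar stands upright on the wide tin at (318,182). Now the small tin.

Call:
move_arm --pt "0.9 0.6 0 0 0 -0.05" --pt "0.9 0.6 0 0 0 -0.05" --pt "0.9 0.6 0 0 0 -0.05" --pt "0.9 0.6 0 0 0 -0.05" --pt "0.9 0.6 0 0 0 -0.05" --pt "0.9 0.6 0 0 0 -0.05" --pt "0.9 0.6 0 0 0 -0.05" --pt "0.9 0.6 0 0 0 -0.05" --pt "0.9 0.6 0 0 0 -0.05"

```text
time_s: 33.05
tool_pos: [0.6136, 0.0736, 0.2483]
tcp_rot: [0.567, 0.824, -0.002, -0.002]
ft_force: [-0.2, 0.2, 0.3]
opening: 0.0854
grip_force: 0.0
```

```bash
python3 -c "
from h import *
plan((.632,.202,.16,.4))"
```

```text
t 33.05 at [0.6136 0.0736 0.2483] open 0.0854 grip 0.0 q6 -0.34
[0.3777, 0.2117, 0.2938, -0.0008, -0.0002, -0.0056] rows 3.1 q6 -0.09
```

Call:
move_arm --pt "0.378 0.212 0.2 0 0 -0.13" --pt "0.378 0.212 0.2 0 0 -0.13" --pt "0.378 0.212 0.2 0 0 -0.13" --pt "0.378 0.212 0.294 0 0 -0.13" --pt "0.378 0.212 0.294 0 0 -0.13" --pt "0.378 0.212 0.294 0 0 -0.13" --pt "0.378 0.212 0.294 0 0 -0.13" --pt "0.378 0.212 0.294 0 0 -0.13" --gripper 0.25

```text
time_s: 33.85
tool_pos: [0.6333, 0.2006, 0.163]
tcp_rot: [0.195, 0.981, -0.0, -0.0]
ft_force: [0.4, 0.3, 0.7]
opening: 0.0641
grip_force: 0.0
```

```bash
python3 -c "
from h import *
wristfit('small_tin',(.632,.202))
plan((.632,.202,.002,1.2))"
```

```text
expect [321. 186.]
small_tin conf 0.69 [320. 188.] 1096 fit [0.6332 0.2004] iou 0.902
t 33.95 at [0.6335 0.2011 0.1634] open 0.0641 grip 0.0 q6 -0.96
[0.006, 0.001, 0.5381, 0.0, 0.0, -0.0034] rows 3.2 q6 -0.89
```

Call:
move_arm --pt "0 0 0.16 0 0 0" --pt "0 0 0.32 0 0 0" --pt "0 0 0.45 0 0 0" --pt "0 0 0.51 0 0 0" --pt "0 0 0.535 0 0 0" --pt "0 0 0.535 0 0 0" --pt "0 0 0.535 0 0 0"

```text
time_s: 34.65
tool_pos: [0.6349, 0.2022, 0.0048]
tcp_rot: [0.194, 0.981, 0.001, 0.002]
ft_force: [1.1, 0.1, -0.0]
opening: 0.0641
grip_force: 0.0
```

Call:
move_arm --pt "0 0 0 0 0 0" --pt "0 0 0 0 0 0" --pt "0 0 0 0 0 0" --pt "0 0 0 0 0 0" --pt "0 0 0 0 0 0" --pt "0 0 0 0 0 0" --pt "0 0 0 0 0 0" --gripper 1 --squeeze 25

```text
time_s: 35.35
tool_pos: [0.6348, 0.2023, 0.0051]
tcp_rot: [0.194, 0.981, 0.001, 0.002]
ft_force: [-1.9, -0.4, 5.5]
opening: 0.035
grip_force: 24.8
```

Call:
move_arm --pt "0 0 -0.05 0 0 0" --pt "0 0 -0.15 0 0 0" --pt "0 0 -0.3 0 0 0" --pt "0 0 -0.45 0 0 0" --pt "0 0 -0.6 0 0 0" --pt "0 0 -0.75 0 0 0" --pt "0 0 -0.8 0 0 0" --pt "0 0 -0.8 0 0 0"

```text
time_s: 36.15
tool_pos: [0.6347, 0.2024, 0.2473]
tcp_rot: [0.194, 0.981, 0.002, 0.004]
ft_force: [-0.3, 0.3, -1.0]
opening: 0.0345
grip_force: 25.0
```

```bash
python3 -c "
from h import *
plan((.60,-.05,.24,.5),(.448,-.206,.2,.3))"
```

```text
t 36.15 at [0.6347 0.2024 0.2473] open 0.0345 grip 25.0 q6 -0.96
[-0.2126, -0.8221, 0.022, 0.001, 0.0007, 0.1084] rows 5.1 q6 -0.58
[0.0592, -1.4963, 0.1505, 0.0011, 0.0006, 0.1402] rows 4.4 q6 -0.73
```

Call:
move_arm --pt "-0.21 -0.82 0.01 0 0 0.11" --pt "-0.21 -0.82 0.01 0 0 0.11" --pt "-0.21 -0.82 0.01 0 0 0.11" --pt "-0.21 -0.82 0.01 0 0 0.11" --pt "-0.21 -0.82 0.01 0 0 0.11" --pt "-0.21 -0.82 0.01 0 0 0.11" --pt "-0.21 -0.82 0.01 0 0 0.11"

```text
time_s: 36.85
tool_pos: [0.5969, -0.0508, 0.2364]
tcp_rot: [0.516, 0.857, -0.001, -0.003]
ft_force: [-0.3, 1.0, -0.9]
opening: 0.0345
grip_force: 25.2
```

```bash
python3 -c "
from h import *
plan((.448,-.206,.2,.5))"
```

```text
t 36.85 at [ 0.5969 -0.0508  0.2364] open 0.0345 grip 25.2 q6 -0.67
[-0.2254, -0.6803, 0.1232, -0.0007, -0.0006, -0.0021] rows 4.4 q6 -0.93
```

Call:
move_arm --pt "-0.225 -0.68 0.12 0 0 0" --pt "-0.225 -0.68 0.12 0 0 0" --pt "-0.225 -0.68 0.12 0 0 0" --pt "-0.225 -0.68 0.12 0 0 0" --pt "-0.225 -0.68 0.12 0 0 0" --pt "-0.225 -0.68 0.12 0 0 0" --pt "-0.225 -0.68 0.12 0 0 0" --pt "-0.225 -0.68 0.12 0 0 0"

```text
time_s: 37.65
tool_pos: [0.451, -0.2035, 0.2033]
tcp_rot: [0.513, 0.858, 0.0, -0.0]
ft_force: [0.6, 0.2, -0.7]
opening: 0.0343
grip_force: 25.3
```

```bash
python3 -c "
from h import *
plan((.448,-.206,.114,.5),(.448,-.206,.107,.5))"
```

```text
t 37.65 at [ 0.451  -0.2035  0.2033] open 0.0343 grip 25.3 q6 -1.03
[-0.003, -0.0129, 0.2978, 0.0001, -0.0001, -0.0012] rows 1.8 q6 -0.93
[-0.003, -0.0129, 0.3211, 0.0001, -0.0001, -0.0012] rows 0.1 q6 -0.93
```

Placing height: measured 0.005 at the grip plus 0.102, so about 0.107.

Call:
move_arm --pt "-0.003 -0.013 0.12 0 0 0" --pt "-0.003 -0.013 0.22 0 0 0" --pt "-0.003 -0.013 0.27 0 0 0" --pt "-0.003 -0.013 0.29 0 0 0" --pt "-0.003 -0.013 0.298 0 0 0" --pt "-0.003 -0.013 0.298 0 0 0" --pt "-0.003 -0.013 0.298 0 0 0"

```text
time_s: 38.35
tool_pos: [0.448, -0.2078, 0.1157]
tcp_rot: [0.514, 0.858, 0.0, 0.001]
ft_force: [0.6, 1.2, -0.1]
opening: 0.0344
grip_force: 25.3
```

Call:
move_arm --pt "0 0 0.005 0 0 0" --pt "0 0 0.01 0 0 0" --pt "0 0 0.014 0 0 0" --pt "0 0 0.014 0 0 0"

```text
time_s: 38.75
tool_pos: [0.4468, -0.2076, 0.1099]
tcp_rot: [0.515, 0.857, 0.0, -0.0]
ft_force: [0.2, 0.5, -0.4]
opening: 0.0344
grip_force: 25.3
```

Call:
move_arm --pt "0 0.003 0.004 0 0 0" --pt "0 0.003 0.008 0 0 0" --pt "0 0.003 0.01 0 0 0" --pt "0 0.003 0.01 0 0 0"

```text
time_s: 39.15
tool_pos: [0.4478, -0.2072, 0.1071]
tcp_rot: [0.515, 0.857, 0.0, -0.0]
ft_force: [-0.8, 0.2, -0.1]
opening: 0.0344
grip_force: 25.4
```

Call:
move_arm --pt "0 0 0.002 0 0 0" --pt "0 0 0.003 0 0 0" --pt "0 0 0.003 0 0 0"

```text
time_s: 39.45
tool_pos: [0.4479, -0.2072, 0.107]
tcp_rot: [0.515, 0.857, 0.0, 0.0]
ft_force: [-1.1, 1.7, 4.4]
opening: 0.0348
grip_force: 25.6
```

Contact (4.4 N), so I'll release and rise.

Call:
move_arm --pt "0 0 0 0 0 0" --pt "0 0 0 0 0 0" --pt "0 0 0 0 0 0" --pt "0 0 0 0 0 0" --pt "0 0 -0.08 0 0 0" --pt "0 0 -0.2 0 0 0" --pt "0 0 -0.35 0 0 0" --pt "0 0 -0.5 0 0 0" --pt "0 0 -0.6 0 0 0" --pt "0 0 -0.6 0 0 0" --pt "0 0 -0.6 0 0 0" --gripper 0

```text
time_s: 40.55
tool_pos: [0.448, -0.2073, 0.2866]
tcp_rot: [0.515, 0.857, 0.0, 0.001]
ft_force: [0.3, 0.4, -0.8]
opening: 0.0852
grip_force: 0.0
```

Run:
```python
from h import *
wristfit('small_tin',(.448,-.206),z0=.102)
p=grab_frame("wrist"); s=grab_frame("scene")
a=cv2.resize(p["color"][60:260,180:460],(560,400)); b=cv2.resize(s["color"][100:270,150:550],(800,340),interpolation=cv2.INTER_CUBIC)
cv2.imwrite("pics/final.png",b); cv2.imwrite("pics/finalw.png",a)
```

```text
expect [322. 181.]
small_tin conf 0.67 [319. 181.] 892 fit [ 0.4482 -0.2066] iou 0.843
```

View pics/final.png

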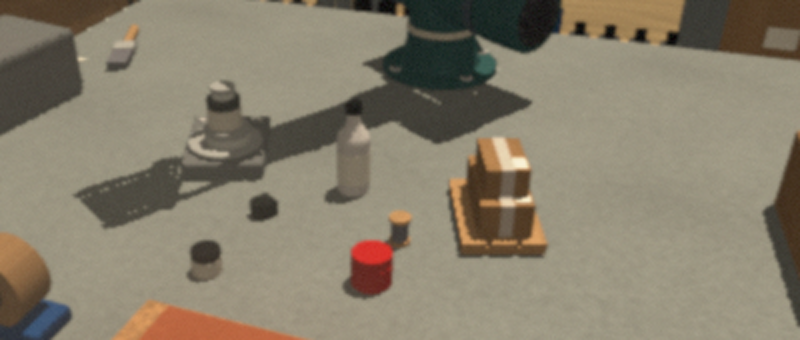

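View pics/finalw.png

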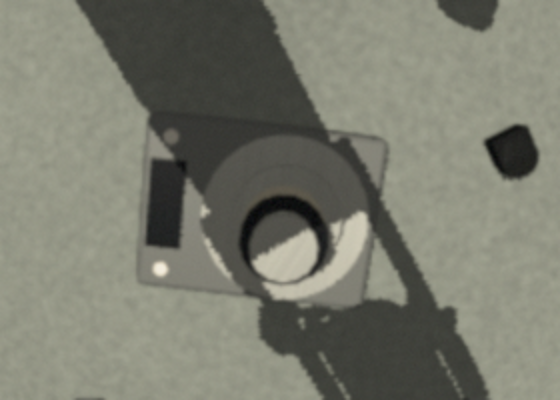

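Both stacks stand: the tins and jar at (222,120) and the cartons on the board at (500,190). The bottle, spool and heel haven't moved, and the small tin sits concentric on the jar lid. Handing in.

```bash
python3 -c "
from bench import robot
print(robot.hand_in())"
```

```text
the job is handed in; nothing more can be done
None
```

The job is handed in at about 41 s of the 128 s, with both stacks built and centred to within about 3 mm by camera fit, and the bottle, spool and heel untouched; the hand-in call returned no verdict.

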